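# Seat a trackball in the inspection pot and hold the loupe in focus above it

## Task

Lower the red trackball gently into the deep pot of the inspection stand and let go of it once it rests on the blue ring seat; do not drop it in or press it hard. Then pick up the black loupe and hold it over the ball, centred and level, wide end down, with its lower rim at the height of the red pointer on the stand's post. Finish while holding the loupe motionless there, and leave the pointer, the yellow-lidded jar and the tip cleaner tin where they stand.

Things in the scene. Friction and masses are not known exactly. Their poses are not given: they have to be found in the camera images.
- stand: Fixed inspection stand. Origin on the pot's axis at bench level; x axis points from the pot to the scale post, z up. Base plate 250 x 165 x 6 mm. Open aluminium pot: outer diameter 148, inner 136 mm at the floor, 140 mm at the rim; inner floor 10 mm, rim 62 mm above the bench. Steel post, 10 mm thick, 195 mm tall, at x = +135 mm, with a collar that carries the red pointer.
- seat (a point): Centre of the trackball when it rests on the blue ring seat (outer diameter 30, inner 20 mm, top 20 mm above the bench) in the middle of the pot: on the pot's axis, 37 mm above the bench, 25 mm below the rim. The ball centres itself in the ring, which is sprung (1 N/mm, gives 6 mm, then solid). To let go, open the fingers only some 20 mm wider than the ball: the pot has no room to spread them.
- pointer_tip (a point): Tip of the red pointer, which lies level and points from the post to the pot's axis, ending 95 mm from that axis. Its height, 125 to 175 mm above the bench, varies from start to start and marks where the loupe's lower rim must be. The collar holds by friction (about 8 N); do not push it.
- ball_center (a point): Centre of the loose trackball: a red ball with black specks, diameter 40 mm, about 60 g. It starts resting in a fixed low black rubber ring (34 mm across, 8 mm high) with its centre 25 mm above the bench. Its axes turn with it and mean nothing.
- loupe_center (a point): Centre of the loose black loupe, half-way up (15 mm above its lower rim, on its axis): a slightly tapered tube 36 mm in diameter at the wide end and 30 mm tall, about 40 g, standing on the wide end on the bench. Its z axis is its optical axis and points up.
- flux_jar: Small loose jar with a yellow lid, diameter 36, height 33 mm; origin at the centre of its underside. A bystander.
- tip_cleaner: Small loose black tin with brass wool in it, diameter 50, height 38 mm; origin at the centre of its underside. A bystander. (Lamp arms hang from about 0.43 m above the right rear of the bench: carry things low there.)

How it is judged:
By the outcome, as a careful person would: the job done as asked, in the order asked, and still so for the second after the job is handed in, while the arm keeps its last pose, push and grip.
It also fails if it takes over 59 s, if anything falls off the work surface, if the arm or the gripper's body presses on something with over 40 N, if the wrist force passes 120 N, or if a joint passes its speed limit or range.

## Robot

A 6-joint arm with a two-finger parallel gripper is mounted at the origin on a cart in front of the work surface, level with it; the furniture and walls round the work are solid. World frame = base frame: x ahead of the robot, y to its left, z up, the work surface at z = 0. Lengths are in mm, angles in rad, forces in N, time in s.
With the tool pointing down it reaches from about 350 to 775 mm from the base axis. Payload 7.3 kg.
Tool frame: the origin (TCP) lies at the very end of the fingers, on their centre line; the grasp point (between the pads) lies 19 mm behind it; z points along the fingers, y is the line along which they close (so a half turn about z gives the same grasp; the last joint's range is limited). The gripper opens to 92 mm and grips with 3 to 60 N. Pads are 19 mm wide; open, the fingers measure 130 mm over their backs; the gripper's body (75 mm by 190 mm) begins 47 mm behind the grasp point.
Start: joints at [-1.286, 0.342, 1.524, -0, 1.275, -0.146], TCP at [219.263, -477.042, 226.741] pointing down, gripper open.
Joint ranges: [-2.53, 2.53], [-0.77, 2.02], [0.04, 2.7], [-1, 4.14], [0.28, 2.66], [-3.11, 3.11]. Speed limits (rad/s): [2.57, 2.57, 3.14, 3.14, 3.14, 3.14].

## Interface

Orientations are given as [roll, pitch, yaw] about the fixed x, y, z axes, in that order (R = Rz(yaw) Ry(pitch) Rx(roll)).
In Python, from plant import bot gives the robot as it stands.
- The arm moves only by the tool jog_arm, never from a script. Its argument "targets" is a list of rows, each an object with "xyz": the shift along the tool's x, y, z as a fraction of full scale, a list of three; "spin": the turn about the tool's z as a fraction of full scale. In form: [{"xyz": [x, y, z], "spin": spin}, ...]. A call has exactly 10 rows; each row shifts and turns the commanded pose from where the row before left it, along the tool's axes as they then stand; what a row does not reach is not made up. Full scale, the value 1, is 80 mm for a shift and 0.1 rad for a turn. A row lasts 1/8 s, in which the tool goes at most 62.5 mm and 10.7 degrees, less where a joint would pass 70% of its speed; a pose out of reach is approached as far as the arm can. A call with a number of a shift or a turn outside -1 to 1 is refused whole. A call with a gripper value outside its range is refused whole. "gripper" is the opening in per cent of the stroke, from 0 (shut) to 100 (fully open), set as the call begins (left out, the last holds). The fingers move at their own pace and stop on an object; the grip force is fixed at half the most. Time passes only in rows, so rows that do not move let the fingers close, or fill a call up. It gives the time, the measured TCP pose, the force, the opening and the grip force at its end, in the units of the state.
- bot.get_obs(): the state, without advancing time (a new reading comes with each control period).
- bot.capture(name): name is "scene" or "top" or "wrist"; returns the picture (480x640x3 uint8, blue, green, red); there is no depth.
- bot.get_calibration(name): a dict with "vfov" (degrees; the focal length in pixels is half the picture's height over the tangent of half this angle, whatever the lens; pixels are square), "cx", "cy" (the principal point, pixels), "k1" (the pictures are not rectified: a ray, as slopes to the right and down, at radius r is drawn at 1 + k1 r^2 times it, then the intrinsics apply), "eye" and "rotation" of the camera in the world. Camera axes: x right, y down, z forward; pixel columns grow to the right and rows downward; lengths in mm; the calibration is good to about 2 mm. A picture is of the moment at which its call begins: read the wrist's pose just before it. get_calibration takes no time and is no camera call; for the wrist camera it gives the pose at the moment of the call.
- bot.close_job(): hands the job in; it is judged then, once.
The state is a dict: "time": time; "joint_positions": joint angles; "dq": joint speeds; "tau": joint torques, N m; "tool_pos": TCP position; "tcp_rot": TCP orientation; "contact_force": force on the tool from outside, world axes, zero at the start; "moment": the same for the moment, N m; "grip_width": finger opening in mm; "finger_force": force on a finger pad.
Only numpy, scipy, OpenCV 4.12 (cv2) and the standard library are available. Lean on these libraries where they do the work, as an engineer would, in place of code of your own. Each camera call takes 0.05 s, during which the arm holds its last target. There are 200 camera calls.

## Working session

There is one attempt and no reset: what is moved stays moved. The work goes in short steps, Python scripts to look and compute and a tool call to move; the robot and the scene stay as the last step left them, time stands still between calls to the robot, and variables do not carry over. Pictures are saved under pics/ and viewed, at most 10 in all, crops included, and the job is handed in when it is done.

Besides the shell and the picture viewer there is one more tool, called by a JSON object that holds its "method" and its "body", one argument or row to a line. jog_arm: Moves the arm, as the interface text tells. Shift numbers are shares of 80 mm and turn numbers shares of 0.1 rad, none past 1 either way. Its arguments: {"type":"object","properties":{"targets":{"type":"array","items":{"type":"object","properties":{"xyz":{"type":"array","items":{"type":"number"}},"spin":{"type":"number"}}}},"gripper":{"type":"number"}},"required":["targets"]}

```bash
mkdir -p pics; ls; python3 - <<'E'
from plant import bot
import cv2
o=bot.get_obs();print({k:o[k] for k in('time','tool_pos','tcp_rot','grip_width','contact_force')})
for n in('scene','top'):
    cv2.imwrite(f'pics/{n}0.png',bot.capture(n));print(n,bot.get_calibration(n))
E
```

```text
pics
{'time': 0.0, 'tool_pos': array([ 219.14400135, -476.6263414 ,  226.04581013]), 'tcp_rot': array([-3.14006166e+00, -2.22586228e-04,  4.30804049e-01]), 'grip_width': 91.98868754366471, 'contact_force': array([-0.08047324,  0.24375236, -0.3383994 ])}
scene {'vfov': 52.70764234830488, 'cx': 318.5277574137447, 'cy': 241.44773418515373, 'k1': -0.06768215545475335, 'eye': array([111.87376282, 471.66605639, 702.54314881]), 'rotation': array([-2.32207064,  0.01617811, -2.45231556])}
top {'vfov': 50.25741096019413, 'cx': 318.04194836037817, 'cy': 235.39372883653442, 'k1': -0.02130864778044484, 'eye': array([392.22838788, -50.06894183, 938.68261283]), 'rotation': array([-2.96957754e+00,  5.82392135e-05, -1.58436338e+00])}
```

View pics/scene0.png

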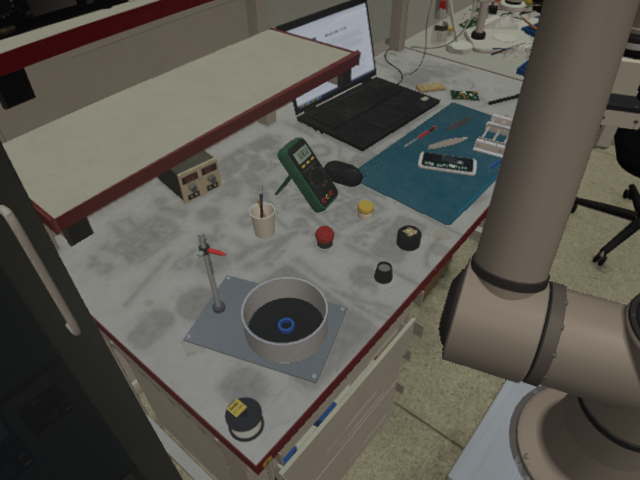

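View pics/top0.png

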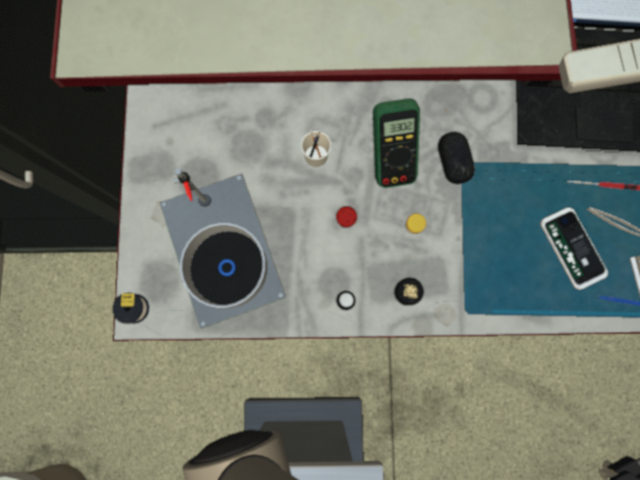

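Scene view: ball (325,236), loupe (384,272), jar (366,208), tin (408,238), ring (286,325), pointer (215,252). Top view: ball (346,216), loupe (345,299), jar (416,223), tin (408,291), ring (227,268), pointer (187,190).

```bash
cat > h.py <<'E'
import numpy as np, cv2
from scipy.spatial.transform import Rotation as Ro
from plant import bot
def rays(c,px):
    f=240/np.tan(np.radians(c['vfov'])/2)
    K=np.array([[f,0,c['cx']],[0,f,c['cy']],[0,0,1]])
    u=cv2.undistortPoints(np.float64(px).reshape(-1,1,2),K,np.array([c['k1'],0,0,0.]))[:,0]
    d=np.c_[u,np.ones(len(u))]@Ro.from_euler('xyz',c['rotation']).as_matrix().T
    return c['eye'],d
def plane(c,px,z):
    e,d=rays(c,px); return e+d*((z-e[2])/d[:,2])[:,None]
def tri(c1,p1,c2,p2):
    e1,d1=rays(c1,p1);e2,d2=rays(c2,p2)
    A=np.c_[d1[0],-d2[0]];s=np.linalg.lstsq(A,e2-e1,rcond=None)[0]
    a=e1+s[0]*d1[0];b=e2+s[1]*d2[0];return (a+b)/2,np.linalg.norm(a-b)
def mask(im,col,box=None):
    h=cv2.cvtColor(im,cv2.COLOR_BGR2HSV);H,S,V=[h[...,i].astype(int) for i in range(3)]
    m={'red':((H<8)|(H>172))&(S>150)&(V>70),'blue':(H>100)&(H<125)&(S>150)&(V>70),
       'yellow':(H>20)&(H<32)&(S>130)&(V>90),'dark':V<60}[col]
    if box: 
        k=np.zeros_like(m);x0,y0,x1,y1=box;k[y0:y1,x0:x1]=1;m&=k
    return m.astype(np.uint8)
def big(m):
    cs,_=cv2.findContours(m,cv2.RETR_EXTERNAL,cv2.CHAIN_APPROX_NONE)
    return max(cs,key=cv2.contourArea)[:,0]
def circ(m): return cv2.minEnclosingCircle(big(m))
E
python3 - <<'E'
from h import *
s=cv2.imread('pics/scene0.png');t=cv2.imread('pics/top0.png')
cs=bot.get_calibration('scene');ct=bot.get_calibration('top')
for n,c,bs,bt,z in[('red','red',(305,215,345,255),(330,200,365,235),25),('jar','yellow',(350,190,380,220),(400,205,435,240),30),('blue','blue',(270,310,305,340),(212,255,242,283),20),
   ('loupe','dark',(370,258,398,287),(332,285,360,313),15),('tin','dark',(392,222,425,252),(390,275,428,308),19)]:
    a,ra=circ(mask(s,c,bs));b,rb=circ(mask(t,c,bt))
    print(n,np.round(a),round(ra,1),np.round(b),round(rb,1),plane(cs,[a],z)[0].round(),plane(ct,[b],z)[0].round(),[np.round(v,1) for v in tri(cs,[a],ct,[b])])
# pot rim in top
ps=big(mask(s,'red',(200,235,235,265)));pt=big(mask(t,'red',(170,165,205,205)))
print('ptr s',ps.min(0),ps.max(0),ps[ps[:,0].argmax()],'t',pt.min(0),pt.max(0),pt[pt[:,1].argmax()])
print(tri(cs,[ps[ps[:,0].argmax()]],ct,[pt[pt[:,1].argmax()]]))
cv2.imwrite('pics/crop.png',np.hstack([cv2.resize(s[225:345,180:300],(390,390)),cv2.resize(t[165:285,160:280],(390,390))]))
E
```

```text
red [325. 234.] 8.6 [346. 216.] 9.8 [ 586. -106.   25.] [ 585. -104.   25.] [array([ 584.8, -104.3,   26.6]), np.float64(0.3)]
jar [365. 207.] 7.6 [416. 223.] 9.5 [ 569. -226.   30.] [ 571. -229.   30.] [array([ 571.2, -229.8,   26.7]), np.float64(0.2)]
blue [286. 325.] 8.3 [226. 267.] 9.0 [494. 115.  20.] [496. 114.  20.] [array([495.9, 114.2,  17.3]), np.float64(0.7)]
loupe [383. 272.] 10.9 [345. 300.] 8.6 [ 434. -100.   15.] [434. -99.  15.] [array([434. , -99.1,  16.2]), np.float64(0.8)]
tin [408. 238.] 13.0 [408. 291.] 13.9 [ 447. -211.   19.] [ 448. -213.   19.] [array([ 448. , -213.3,   16.7]), np.float64(0.5)]
ptr s [207 248] [225 254] [225 254] t [183 181] [191 199] [191 199]
(array([587.41466427, 145.81123598, 160.35567357]), np.float64(1.2910586737815377))
```

View pics/crop.png

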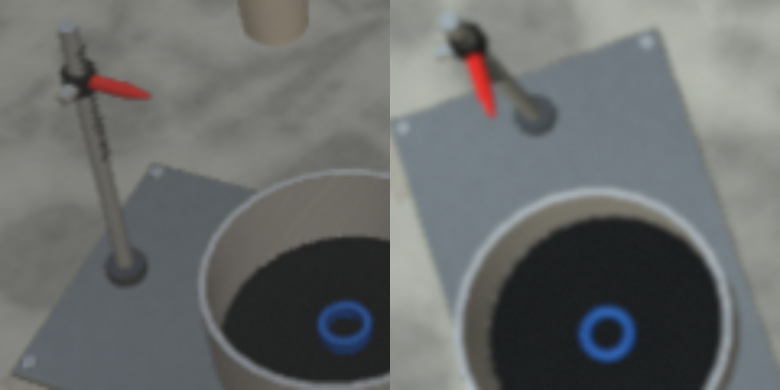

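The pointer tip triangulates 96 mm from the axis at z≈160, which is consistent. The ball, loupe, ring and bystanders also come out at plausible heights. Next I move near the ball.

{"method": "jog_arm", "body": {
  "targets": [
    {"xyz": [0.3,-0.1,0]},
    {"xyz": [0.5,-0.2,0]},
    {"xyz": [0.5,-0.2,0]},
    {"xyz": [0.5,-0.2,0]},
    {"xyz": [0.5,-0.2,0]},
    {"xyz": [0.5,-0.2,0]},
    {"xyz": [0.5,-0.2,0]},
    {"xyz": [0.5,-0.2,0]},
    {"xyz": [0.5,-0.2,0]},
    {"xyz": [0.3,-0.1,0]}
  ],
  "gripper": 100
}}

```text
invalid input
```

{"method": "jog_arm", "body": {
  "targets": [
    {"xyz": [0,0,0],"spin": 0.5},
    {"xyz": [0,0,0],"spin": 0.5},
    {"xyz": [0,0,0],"spin": 0.5},
    {"xyz": [0,0,0],"spin": 0.5},
    {"xyz": [0,0,0],"spin": 0.5},
    {"xyz": [0,0,0],"spin": 0.5},
    {"xyz": [0,0,0],"spin": 0.5},
    {"xyz": [0,0,0],"spin": 0.5},
    {"xyz": [0,0,0],"spin": 0.3},
    {"xyz": [0,0,0],"spin": 0}
  ]
}}

```text
time: 1.35
tool_pos: [219.2, -476.9, 226.6]
tcp_rot: [-3.141, 0.0, 0.001]
contact_force: [-0.7, -0.1, -0.3]
grip_width: 92.1
finger_force: 0.0
```

```bash
python3 - <<'E'
from h import *
o=bot.get_obs();c=bot.get_calibration('wrist');im=bot.capture('wrist');cv2.imwrite('pics/w1.png',im)
print(o['time'],o['tool_pos'],o['tcp_rot'],c)
E
```

```text
1.35 [ 219.2370367  -476.93629556  226.5533512 ] [-3.14127851e+00  1.06307558e-04  1.12054116e-03] {'vfov': 67.56553771019368, 'cx': 321.5472536995978, 'cy': 240.49198399001668, 'k1': -0.028395992479118566, 'eye': array([ 284.62503038, -477.44684359,  383.82757809]), 'rotation': array([ 2.89422763e+00, -4.76026947e-04, -1.57065235e+00])}
```

View pics/w1.png

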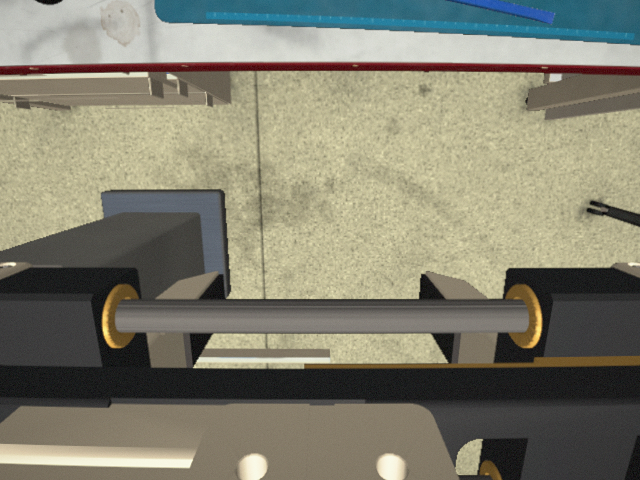

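The wrist view shows the gripper and floor only, since the first jog was refused. Yaw is now 0, so tool x = world x and tool y = −world y.

{"method": "jog_arm", "body": {
  "targets": [
    {"xyz": [0.2,-0.25,0],"spin": 0},
    {"xyz": [0.4,-0.47,0],"spin": 0},
    {"xyz": [0.4,-0.47,0],"spin": 0},
    {"xyz": [0.4,-0.47,0],"spin": 0},
    {"xyz": [0.4,-0.47,0],"spin": 0},
    {"xyz": [0.4,-0.47,0],"spin": 0},
    {"xyz": [0.4,-0.47,0],"spin": 0},
    {"xyz": [0.4,-0.47,0],"spin": 0},
    {"xyz": [0.4,-0.47,0],"spin": 0},
    {"xyz": [0.4,-0.4,0],"spin": 0}
  ]
}}

```text
time: 2.65
tool_pos: [523.9, -122.4, 226.8]
tcp_rot: [3.141, -0.0, 0.002]
contact_force: [0.2, 0.0, -1.2]
grip_width: 91.9
finger_force: 0.0
```

{"method": "jog_arm", "body": {
  "targets": [
    {"xyz": [0.25,-0.2,0.2],"spin": 0},
    {"xyz": [0,0,0.2],"spin": 0},
    {"xyz": [0,0,0.2],"spin": 0},
    {"xyz": [0,0,0.1],"spin": 0},
    {"xyz": [0,0,0],"spin": 0},
    {"xyz": [0,0,0],"spin": 0},
    {"xyz": [0,0,0],"spin": 0},
    {"xyz": [0,0,0],"spin": 0},
    {"xyz": [0,0,0],"spin": 0},
    {"xyz": [0,0,0],"spin": 0}
  ]
}}

```text
time: 3.9
tool_pos: [543.0, -108.0, 170.8]
tcp_rot: [3.141, -0.0, 0.001]
contact_force: [0.5, 0.4, 0.2]
grip_width: 91.5
finger_force: 0.0
```

```bash
python3 - <<'E'
from h import *
o=bot.get_obs();c=bot.get_calibration('wrist');im=bot.capture('wrist');cv2.imwrite('pics/w2.png',im)
print(o['time'],o['tool_pos'],o['tcp_rot'],c['eye'])
p,r=circ(mask(im,'red'));print(p,r,plane(c,[p],25))
E
```

```text
3.9 [ 542.95679807 -107.98227483  170.76180504] [ 3.14147827e+00 -4.13265535e-05  8.16475184e-04] [ 608.34132907 -108.45396934  328.07176003]
(316.8717956542969, 177.41026306152344) 23.44025421142578 [[ 586.19681851 -104.83229487   25.        ]]
```

View pics/w2.png

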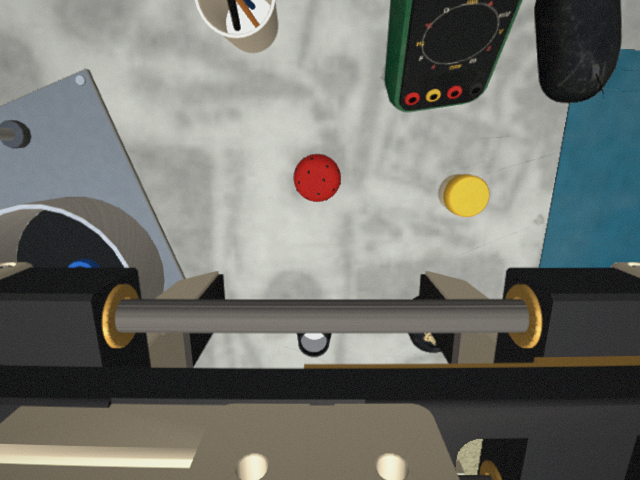

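The wrist view shows the ball at (317,177), giving (586,−105). That agrees with the other views. Descend and grip.

{"method": "jog_arm", "body": {
  "targets": [
    {"xyz": [0.27,-0.02,0],"spin": 0},
    {"xyz": [0.27,-0.02,0.1],"spin": 0},
    {"xyz": [0,0,0.3],"spin": 0},
    {"xyz": [0,0,0.4],"spin": 0},
    {"xyz": [0,0,0.4],"spin": 0},
    {"xyz": [0,0,0.4],"spin": 0},
    {"xyz": [0,0,0.3],"spin": 0},
    {"xyz": [0,0,0.16],"spin": 0},
    {"xyz": [0,0,0],"spin": 0},
    {"xyz": [0,0,0],"spin": 0}
  ]
}}

```text
time: 5.2
tool_pos: [586.9, -105.0, 6.9]
tcp_rot: [3.141, -0.002, 0.001]
contact_force: [-0.4, 0.4, -0.3]
grip_width: 91.6
finger_force: 0.0
```

{"method": "jog_arm", "body": {
  "targets": [
    {"xyz": [0,0,0],"spin": 0},
    {"xyz": [0,0,0],"spin": 0},
    {"xyz": [0,0,0],"spin": 0},
    {"xyz": [0,0,0],"spin": 0},
    {"xyz": [0,0,0],"spin": 0},
    {"xyz": [0,0,0],"spin": 0},
    {"xyz": [0,0,0],"spin": 0},
    {"xyz": [0,0,0],"spin": 0},
    {"xyz": [0,0,0],"spin": 0},
    {"xyz": [0,0,0],"spin": 0}
  ],
  "gripper": 30
}}

```text
time: 6.45
tool_pos: [586.2, -104.6, 6.0]
tcp_rot: [-3.142, -0.0, 0.001]
contact_force: [-0.2, 2.1, 2.3]
grip_width: 38.7
finger_force: 30.0
```

{"method": "jog_arm", "body": {
  "targets": [
    {"xyz": [0,0,-0.1],"spin": 0},
    {"xyz": [0,0,-0.2],"spin": 0},
    {"xyz": [0,0,-0.3],"spin": 0},
    {"xyz": [0,0,-0.4],"spin": 0},
    {"xyz": [0,0,-0.4],"spin": 0},
    {"xyz": [0,0,-0.4],"spin": 0},
    {"xyz": [0,0,-0.2],"spin": 0},
    {"xyz": [-0.1,-0.1,-0.1],"spin": 0},
    {"xyz": [-0.2,-0.2,0],"spin": 0},
    {"xyz": [-0.2,-0.3,0],"spin": 0}
  ]
}}

```text
time: 7.7
tool_pos: [544.5, -56.1, 172.9]
tcp_rot: [-3.141, 0.002, -0.0]
contact_force: [0.1, 0.3, 0.1]
grip_width: 38.9
finger_force: 30.0
```

{"method": "jog_arm", "body": {
  "targets": [
    {"xyz": [-0.2,-0.35,0],"spin": 0},
    {"xyz": [-0.2,-0.35,0],"spin": 0},
    {"xyz": [-0.2,-0.35,0],"spin": 0},
    {"xyz": [-0.2,-0.35,0],"spin": 0},
    {"xyz": [-0.2,-0.35,0],"spin": 0},
    {"xyz": [-0.2,-0.25,0],"spin": 0},
    {"xyz": [-0.1,-0.15,0],"spin": 0},
    {"xyz": [0,0,0],"spin": 0},
    {"xyz": [0,0,0],"spin": 0},
    {"xyz": [0,0,0],"spin": 0}
  ]
}}

```text
time: 8.95
tool_pos: [442.4, 114.5, 173.8]
tcp_rot: [3.141, -0.0, -0.0]
contact_force: [0.5, 0.1, -0.5]
grip_width: 38.1
finger_force: 30.0
```

```bash
python3 - <<'E'
from h import *
o=bot.get_obs();c=bot.get_calibration('wrist');im=bot.capture('wrist');cv2.imwrite('pics/w3.png',im)
print(o['time'],o['tool_pos'],o['tcp_rot'],o['grip_width'],c['eye'],o['contact_force'])
b=big(mask(im,'blue'));p,r=cv2.minEnclosingCircle(b);print(p,r,plane(c,[p],20),plane(c,[p],15))
E
```

```text
8.95 [442.44688743 114.51259548 173.78907842] [ 3.14136551e+00 -4.81606453e-05 -2.24647222e-04] 38.07413090125903 [507.80894598 114.0196149  331.07492678] [ 0.5036216   0.09869974 -0.54603732]
(321.2391357421875, 163.7608642578125) 17.884544372558594 [[496.52929854 113.96594104  20.        ]] [[496.3479974  113.96507832  15.        ]]
```

View pics/w3.png

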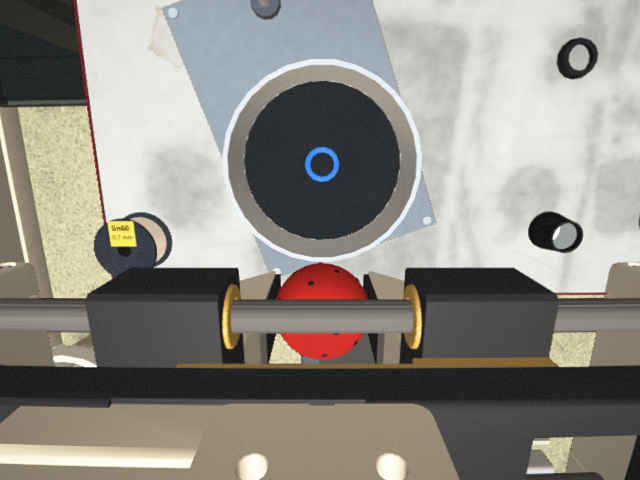

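The wrist view shows the ring at (321,164), giving a seat at (496.5,114). The ball is centred between the pads. Move over the pot and measure the pointer from there.

{"method": "jog_arm", "body": {
  "targets": [
    {"xyz": [0.1,0,0],"spin": 0},
    {"xyz": [0.15,0,0],"spin": 0},
    {"xyz": [0.2,0.005,0],"spin": 0},
    {"xyz": [0.15,0,0],"spin": 0},
    {"xyz": [0.075,0,0],"spin": 0},
    {"xyz": [0,0,0],"spin": 0},
    {"xyz": [0,0,0],"spin": 0},
    {"xyz": [0,0,0],"spin": 0},
    {"xyz": [0,0,0],"spin": 0},
    {"xyz": [0,0,0],"spin": 0}
  ]
}}

```text
time: 10.25
tool_pos: [495.9, 114.8, 173.9]
tcp_rot: [3.142, 0.0, 0.001]
contact_force: [-0.4, 0.1, -0.6]
grip_width: 38.4
finger_force: 30.0
```

```bash
python3 - <<'E'
from h import *
o=bot.get_obs();c=bot.get_calibration('wrist');im=bot.capture('wrist');cv2.imwrite('pics/w4.png',im)
print(o['time'],o['tool_pos'],o['tcp_rot'],o['grip_width'],c['eye'],o['contact_force'])
m=mask(im,'red',(0,0,640,250));b=big(m);print(len(b),b.min(0),b.max(0),b[b[:,1].argmax()],b[b[:,1].argmin()])
E
```

```text
10.25 [495.87973    114.80393877 173.93757225] [3.14152835e+00 1.99659257e-06 8.40496362e-04] 38.401457906324985 [561.27211497 114.33236964 331.28770313] [-0.3683855   0.08938923 -0.59705125]
168 [216  17] [254  94] [250  94] [228  17]
```

View pics/w4.png

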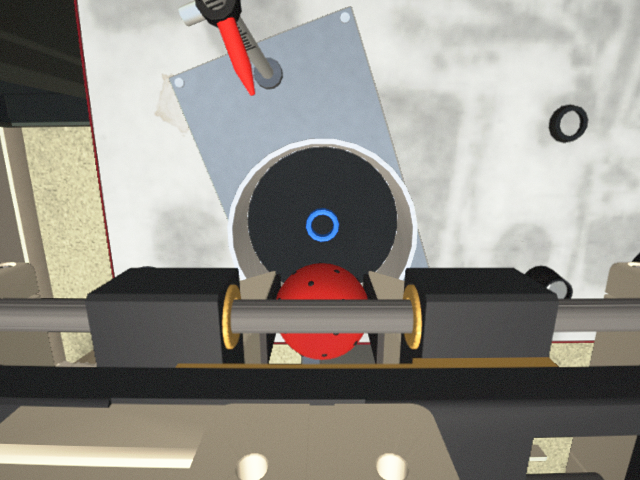

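The pointer tip is at (251,94) in this view. The gripper is centred over the pot (y within about 1 mm), so lower.

```bash
python3 - <<'E'
from h import *
c=bot.get_calibration('wrist');cs=bot.get_calibration('scene');ct=bot.get_calibration('top')
T=[251,94.5]
print(tri(c,[T],cs,[[225.5,254]]),tri(c,[T],ct,[[191,199.5]]))
for z in(150,155,160,165,170):
    p=plane(c,[T],z)[0];q=plane(cs,[[225.5,254]],z)[0];print(z,p,np.hypot(p[0]-496.5,p[1]-114),q[:2],np.hypot(q[0]-496.5,q[1]-114))
# base of post and its top for direction / calibration
p=plane(c,[[267,73]],6)[0];print(p,np.hypot(p[0]-496.5,p[1]-114))
E
```

```text
(array([585.47433791, 145.57760455, 161.13681967]), np.float64(0.12309600793390248)) (array([584.04102687, 143.37068155, 172.33714334]), np.float64(0.44308038554663215))
150 [587.10569708 147.66969011 150.        ] 96.6594039700098 [595.15928774 138.83665137] 101.73747740150722
155 [586.39386919 146.74991698 155.        ] 95.67374132706044 [590.78600462 141.84844697] 98.31269839517822
160 [585.68204129 145.83014385 160.        ] 94.6921039281002 [586.4127215  144.86024257] 95.06130684671433
165 [584.9702134  144.91037072 165.        ] 93.71461826351378 [582.03943838 147.87203817] 92.00168742481814
170 [584.2583855  143.99059758 170.        ] 92.74141561004566 [577.66615527 150.88383378] 89.15358632476608
[624.64626357 159.93198232   6.        ] 136.12939383980535
```

{"method": "jog_arm", "body": {
  "targets": [
    {"xyz": [0,0,0.1],"spin": 0},
    {"xyz": [0,0,0.2],"spin": 0},
    {"xyz": [0,0,0.25],"spin": 0},
    {"xyz": [0,0,0.25],"spin": 0},
    {"xyz": [0,0,0.25],"spin": 0},
    {"xyz": [0,0,0.25],"spin": 0},
    {"xyz": [0.01,0.01,0.25],"spin": 0},
    {"xyz": [0,0,0.15],"spin": 0},
    {"xyz": [0,0,0.1],"spin": 0},
    {"xyz": [0,0,0],"spin": 0}
  ]
}}

```text
time: 11.55
tool_pos: [496.6, 114.0, 29.6]
tcp_rot: [3.141, 0.001, 0.001]
contact_force: [-0.1, 0.5, 0.0]
grip_width: 38.8
finger_force: 30.0
```

The pointer height is about 160.5, and the scene/wrist pair and the 95 mm constraint agree. Now a gentle final lowering.

{"method": "jog_arm", "body": {
  "targets": [
    {"xyz": [0,0,0.02],"spin": 0},
    {"xyz": [0,0,0.02],"spin": 0},
    {"xyz": [0,0,0.02],"spin": 0},
    {"xyz": [0,0,0.02],"spin": 0},
    {"xyz": [0,0,0.02],"spin": 0},
    {"xyz": [0,0,0.02],"spin": 0},
    {"xyz": [0,0,0.01],"spin": 0},
    {"xyz": [0,0,0.01],"spin": 0},
    {"xyz": [0,0,0],"spin": 0},
    {"xyz": [0,0,0],"spin": 0}
  ]
}}

```text
time: 12.8
tool_pos: [496.8, 114.0, 18.8]
tcp_rot: [3.142, -0.0, 0.001]
contact_force: [-0.2, -0.0, -0.2]
grip_width: 38.5
finger_force: 30.0
```

{"method": "jog_arm", "body": {
  "targets": [
    {"xyz": [0,0,0.005],"spin": 0},
    {"xyz": [0,0,0.005],"spin": 0},
    {"xyz": [0,0,0.005],"spin": 0},
    {"xyz": [0,0,0],"spin": 0},
    {"xyz": [0,0,0],"spin": 0},
    {"xyz": [0,0,0],"spin": 0},
    {"xyz": [0,0,0],"spin": 0},
    {"xyz": [0,0,0],"spin": 0},
    {"xyz": [0,0,0],"spin": 0},
    {"xyz": [0,0,0],"spin": 0}
  ]
}}

```text
time: 14.05
tool_pos: [496.8, 114.0, 17.5]
tcp_rot: [3.142, -0.0, 0.001]
contact_force: [-0.1, 0.6, 2.0]
grip_width: 38.3
finger_force: 30.0
```

Contact is about 2 N, so the ball is resting. Open to about 60 mm.

{"method": "jog_arm", "body": {
  "targets": [
    {"xyz": [0,0,0],"spin": 0},
    {"xyz": [0,0,0],"spin": 0},
    {"xyz": [0,0,0],"spin": 0},
    {"xyz": [0,0,0],"spin": 0},
    {"xyz": [0,0,0],"spin": 0},
    {"xyz": [0,0,0],"spin": 0},
    {"xyz": [0,0,0],"spin": 0},
    {"xyz": [0,0,-0.05],"spin": 0},
    {"xyz": [0,0,-0.1],"spin": 0},
    {"xyz": [0,0,-0.1],"spin": 0}
  ],
  "gripper": 65
}}

```text
time: 15.3
tool_pos: [497.0, 114.0, 38.2]
tcp_rot: [3.142, -0.0, 0.001]
contact_force: [0.1, -0.3, 0.2]
grip_width: 59.7
finger_force: 0.0
```

{"method": "jog_arm", "body": {
  "targets": [
    {"xyz": [0,0,-0.2],"spin": 0},
    {"xyz": [0,0,-0.2],"spin": 0},
    {"xyz": [0,0,-0.3],"spin": 0},
    {"xyz": [0,0,-0.3],"spin": 0},
    {"xyz": [0,0,-0.3],"spin": 0},
    {"xyz": [-0.2,0.1,-0.3],"spin": 0},
    {"xyz": [-0.3,0.2,-0.1],"spin": 0},
    {"xyz": [-0.3,0.3,0],"spin": 0},
    {"xyz": [-0.3,0.4,0],"spin": 0},
    {"xyz": [0,0.4,0],"spin": 0}
  ]
}}

```text
time: 16.55
tool_pos: [407.3, 1.4, 174.2]
tcp_rot: [3.141, -0.0, 0.002]
contact_force: [0.2, -0.0, -0.6]
grip_width: 59.6
finger_force: 0.0
```

{"method": "jog_arm", "body": {
  "targets": [
    {"xyz": [0,0.4,0],"spin": 0},
    {"xyz": [0,0.4,0],"spin": 0},
    {"xyz": [0,0.4,0],"spin": 0},
    {"xyz": [0,0,0],"spin": 0},
    {"xyz": [0,0,0],"spin": 0},
    {"xyz": [0,0,0],"spin": 0},
    {"xyz": [0,0,0],"spin": 0},
    {"xyz": [0,0,0],"spin": 0},
    {"xyz": [0,0,0],"spin": 0},
    {"xyz": [0,0,0],"spin": 0}
  ],
  "gripper": 100
}}

```text
time: 17.8
tool_pos: [409.0, -94.1, 173.5]
tcp_rot: [3.141, 0.0, 0.001]
contact_force: [0.1, -0.0, 0.8]
grip_width: 91.7
finger_force: 0.0
```

```bash
python3 - <<'E'
from h import *
o=bot.get_obs();c=bot.get_calibration('wrist');im=bot.capture('wrist');s=bot.capture('scene')
print(o['time'],o['tool_pos'],o['tcp_rot'],o['grip_width'],c['eye'],o['contact_force'])
cs=bot.get_calibration('scene')
p,r=circ(mask(s,'red',(255,280,320,360)));print('ball',p,r,plane(cs,[p],37))
cv2.imwrite('pics/w5.png',np.vstack([im[:300],s[200:380]]))
E
```

```text
17.8 [408.97109612 -94.0557063  173.51306174] [3.14149398e+00 1.95529827e-06 8.94775216e-04] 91.72989240678017 [474.3437572  -94.50200666 330.78730028] [ 0.08315718 -0.03819661  0.78274136]
ball (285.01513671875, 317.30303955078125) 11.06197738647461 [[496.57902447 112.92800217  37.        ]]
```

View pics/w5.png

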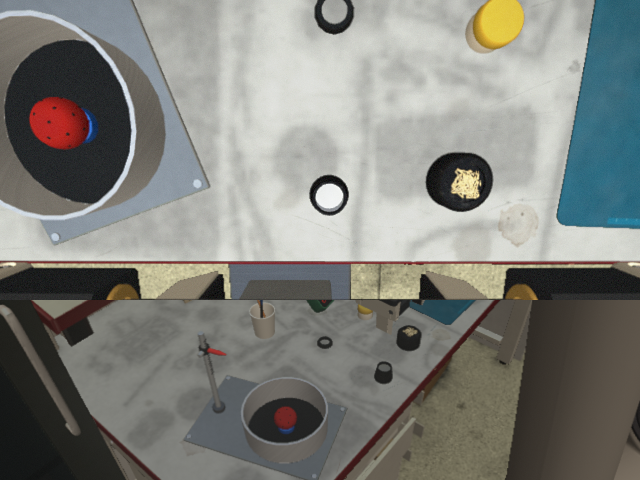

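The ball sits centred on the ring. The loupe is at wrist (329,195), with the tin at (460,182) well clear.

```bash
python3 - <<'E'
from h import *
c=bot.get_calibration('wrist');im=cv2.imread('pics/w5.png')[:300]
p,r=circ(mask(im,'dark',(300,165,360,225)));print(p,r,plane(c,[p],15))
b=plane(c,big(mask(im,'dark',(300,165,360,225))),10);print(b.min(0),b.max(0))
E
```

```text
(328.8758850097656, 194.56729125976562) 19.682344436645508 [[ 436.29202322 -101.29021402   15.        ]]
[ 418.09531023 -117.66647954   10.        ] [452.96038629 -84.50136398  10.        ]
```

{"method": "jog_arm", "body": {
  "targets": [
    {"xyz": [0.15,0.04,0.1],"spin": 0},
    {"xyz": [0.18,0.05,0.2],"spin": 0},
    {"xyz": [0,0,0.35],"spin": 0},
    {"xyz": [0,0,0.4],"spin": 0},
    {"xyz": [0,0,0.4],"spin": 0},
    {"xyz": [0,0,0.3],"spin": 0},
    {"xyz": [0,0,0.2],"spin": 0},
    {"xyz": [0,0,0.1],"spin": 0},
    {"xyz": [0,0,0.07],"spin": 0},
    {"xyz": [0,0,0],"spin": 0}
  ]
}}

```text
time: 19.15
tool_pos: [435.6, -101.4, 3.8]
tcp_rot: [3.141, -0.0, 0.001]
contact_force: [-0.1, -0.5, -0.0]
grip_width: 91.7
finger_force: 0.0
```

{"method": "jog_arm", "body": {
  "targets": [
    {"xyz": [0,0,0],"spin": 0},
    {"xyz": [0,0,0],"spin": 0},
    {"xyz": [0,0,0],"spin": 0},
    {"xyz": [0,0,0],"spin": 0},
    {"xyz": [0,0,0],"spin": 0},
    {"xyz": [0,0,0],"spin": 0},
    {"xyz": [0,0,0],"spin": 0},
    {"xyz": [0,0,0],"spin": 0},
    {"xyz": [0,0,0],"spin": 0},
    {"xyz": [0,0,0],"spin": 0}
  ],
  "gripper": 25
}}

```text
time: 20.4
tool_pos: [435.4, -101.3, 3.9]
tcp_rot: [3.141, -0.0, 0.001]
contact_force: [0.2, -0.0, -0.3]
grip_width: 33.7
finger_force: 30.0
```

{"method": "jog_arm", "body": {
  "targets": [
    {"xyz": [0,0,-0.05],"spin": 0},
    {"xyz": [0,0,-0.1],"spin": 0},
    {"xyz": [0,0,-0.25],"spin": 0},
    {"xyz": [0,0,-0.3],"spin": 0},
    {"xyz": [0,0,-0.3],"spin": 0},
    {"xyz": [0,0,-0.3],"spin": 0},
    {"xyz": [0,0,-0.3],"spin": 0},
    {"xyz": [0,0,-0.2],"spin": 0},
    {"xyz": [0,0,-0.15],"spin": 0},
    {"xyz": [0,0,-0.05],"spin": 0}
  ]
}}

```text
time: 21.65
tool_pos: [435.5, -101.3, 164.6]
tcp_rot: [3.141, -0.001, 0.001]
contact_force: [0.4, -0.3, -0.2]
grip_width: 33.3
finger_force: 30.0
```

{"method": "jog_arm", "body": {
  "targets": [
    {"xyz": [0.02,-0.1,0],"spin": 0},
    {"xyz": [0.05,-0.2,0],"spin": 0},
    {"xyz": [0.1,-0.35,0],"spin": 0},
    {"xyz": [0.1,-0.35,0],"spin": 0},
    {"xyz": [0.1,-0.35,0],"spin": 0},
    {"xyz": [0.1,-0.35,0],"spin": 0},
    {"xyz": [0.1,-0.35,0],"spin": 0},
    {"xyz": [0.1,-0.35,0],"spin": 0},
    {"xyz": [0.05,-0.2,0],"spin": 0},
    {"xyz": [0.04,-0.09,0],"spin": 0}
  ]
}}

```text
time: 22.9
tool_pos: [495.7, 115.1, 163.5]
tcp_rot: [3.141, 0.001, 0.002]
contact_force: [0.4, -0.1, 0.0]
grip_width: 33.8
finger_force: 30.0
```

```bash
python3 - <<'E'
from h import *
o=bot.get_obs();c=bot.get_calibration('wrist');im=bot.capture('wrist');s=bot.capture('scene')
print(o['time'],o['tool_pos'],o['tcp_rot'],o['grip_width'],o['contact_force'])
cv2.imwrite('pics/s6.png',s);cv2.imwrite('pics/w6.png',im)
cv2.imwrite('pics/v6.png',np.hstack([cv2.resize(s[200:340,180:320],(400,400)),cv2.resize(im[200:400,220:420],(400,400))]))
E
```

```text
22.9 [495.69125935 115.07406928 163.45748709] [3.14133835e+00 9.85821699e-04 2.25380538e-03] 33.831756031530524 [ 0.43777565 -0.09804243  0.00467985]
```

View pics/v6.png

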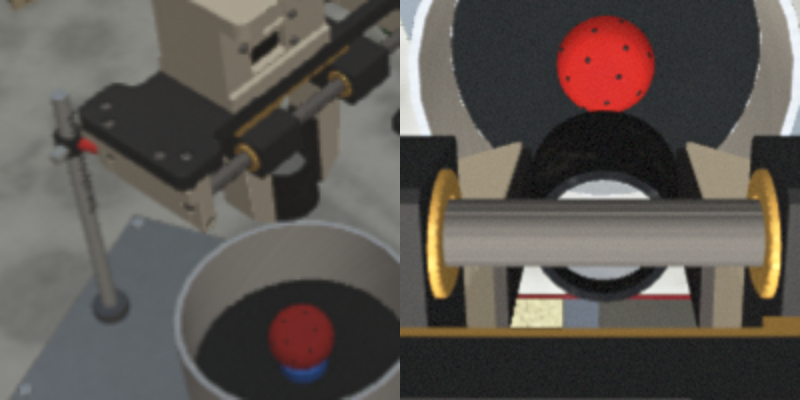

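The ball is seated, the pointer is undisturbed, and the loupe hangs level between the pads over the pot. I'll check its offset and rim height against the scene camera.

```bash
python3 - <<'E'
from h import *
o=bot.get_obs();c=bot.get_calibration('wrist');cs=bot.get_calibration('scene')
im=cv2.imread('pics/w6.png');s=cv2.imread('pics/s6.png')
print(o['tool_pos'].round(1))
g=im.max(2).astype(int)
print('col322 rows245-265',g[245:265:1,322],'rows335-356',g[335:356,322])
# background of the loupe's front edge is black pot floor: use columns where it meets the ball too
for r in (255,):print(plane(c,[[322,r]],159.6))
for r in (349,350):print(plane(c,[[322,r]],189.6))
def proj(cal,P):
    f=240/np.tan(np.radians(cal['vfov'])/2);K=np.array([[f,0,cal['cx']],[0,f,cal['cy']],[0,0,1]])
    R=Ro.from_euler('xyz',cal['rotation']).as_matrix().T
    return cv2.projectPoints(np.float64(P),cv2.Rodrigues(R)[0],-R@cal['eye'],K,np.array([cal['k1'],0,0,0.]))[0][:,0]
a=np.linspace(0,6.28,200);x,y,z=o['tool_pos'];
q=proj(cs,np.c_[x+18*np.cos(a),y+18*np.sin(a),0*a+z-3.9])
print('pred bottom',q[q[:,1].argmax()],'x range',q[:,0].min(),q[:,0].max())
h=s.max(2).astype(int)
for col in (278,281,283,285,288):print(col,h[262:284,col])
E
```

```text
[496.  114.4 163.6]
col322 rows245-265 [218 218 216 220 220 179 109 170 219 218  92  19  24  27  23  26  24  27
  20  27] rows335-356 [173 171 170 164 123  41  17  27  21  21  26  25  45  50  51  52  77  95
  96  93  90]
[[513.6386781 113.5771644 159.6      ]]
[[482.34929274 113.61572402 189.6       ]]
[[481.88849937 113.61528788 189.6       ]]
pred bottom [278.67542091 277.39694735] x range 267.9891095807873 291.18599529095866
278 [ 32  31  32  32  31  30  30  32  30  31  31  31  31  30  35  77 141 122
 113 113 111 113]
281 [ 31  32  31  32  31  31  32  30  32  32  30  31  29  31  42  90 133 111
 113 114 114 113]
283 [ 32  33  32  31  31  31  32  33  33  33  31  30  29  31  55 115 132 116
 114 113 112 111]
285 [ 33  33  32  33  33  33  34  33  31  31  32  32  31  40  85 140 135 113
 110 111 112 112]
288 [ 34  33  32  33  31  33  34  34  33  32  30  40  75 104 113 137 131 112
 111 112 110 110]
```

```bash
python3 - <<'E'
from h import *
cs=bot.get_calibration('scene');s=cv2.imread('pics/scene0.png').astype(int)
w=np.clip(s[...,2]-s[...,:2].max(2)-15,0,None).astype(float)
n=np.array([-np.sin(.343),np.cos(.343),0]);P0=np.array([496.5,114,0])
for col in range(209,228):
    r=np.arange(242,262);k=w[242:262,col]
    if k.sum()<20: continue
    row=(r*k).sum()/k.sum();e,d=rays(cs,[[col,row]]);d=d[0]
    p=e+d*((P0-e)@n)/(d@n);print(col,round(row,2),int(k.sum()),p.round(1),round(np.hypot(*(p-P0)[:2]),1))
E
```

```text
209 249.81 364 [613.7 155.8 161.2] 124.4
210 249.88 379 [611.9 155.2 161.7] 122.5
211 250.17 369 [610.1 154.6 161.6] 120.7
212 250.53 372 [608.4 154.  161.3] 118.9
213 250.79 377 [606.7 153.4 161.4] 117.0
214 250.96 388 [604.9 152.7 161.6] 115.1
215 251.3 386 [603.2 152.1 161.4] 113.3
216 251.64 377 [601.5 151.5 161.2] 111.5
217 251.84 386 [599.8 150.9 161.3] 109.7
218 252.01 394 [598.  150.3 161.5] 107.8
219 252.26 373 [596.3 149.6 161.5] 106.0
220 252.51 342 [594.6 149.  161.5] 104.2
221 252.76 295 [592.9 148.4 161.6] 102.3
222 253.12 254 [591.2 147.8 161.3] 100.6
223 253.42 220 [589.5 147.2 161.2] 98.8
224 253.7 172 [587.8 146.6 161.2] 97.0
225 253.92 110 [586.1 146.  161.3] 95.1
```

The pointer line is level at z≈161.3, ending at 95 mm. The rim is at about 159.7, so raise it 1.6 mm.

{"method": "jog_arm", "body": {
  "targets": [
    {"xyz": [0.004,0.002,-0.02],"spin": 0},
    {"xyz": [0,0,0],"spin": 0},
    {"xyz": [0,0,0],"spin": 0},
    {"xyz": [0,0,0],"spin": 0},
    {"xyz": [0,0,0],"spin": 0},
    {"xyz": [0,0,0],"spin": 0},
    {"xyz": [0,0,0],"spin": 0},
    {"xyz": [0,0,0],"spin": 0},
    {"xyz": [0,0,0],"spin": 0},
    {"xyz": [0,0,0],"spin": 0}
  ]
}}

```text
time: 24.25
tool_pos: [496.3, 113.8, 165.5]
tcp_rot: [3.141, -0.0, 0.001]
contact_force: [0.1, 0.4, -0.3]
grip_width: 33.5
finger_force: 30.0
```

```bash
python3 -c "
from plant import bot
o=bot.get_obs();print(o['tool_pos'],abs(o['dq']).max());print(bot.close_job())"
```

```text
[496.31817953 113.82850654 165.48199652] 0.002000507495427754
the job is handed in; nothing more can be done
None
```

The job is handed in at about 24 s: the ball was released on the ring seat after about 2 N of contact, and the loupe is held still over it, wide end down, with its lower rim at about 161.5 mm against a measured pointer height of about 161.3 mm; the pointer, jar and tin were not touched, and no result was returned.

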